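# Start the arbor nut of the flat lap

### The arm

A 6-joint arm with a two-finger parallel gripper is mounted at the origin on a cart in front of the work surface, level with it; the furniture and walls round the work are solid. World frame = base frame: x ahead of the robot, y to its left, z up, the work surface at z = 0. Lengths are in mm, angles in rad, forces in N, time in s.
With the tool pointing down it reaches from about 350 to 775 mm from the base axis. Payload 7.3 kg.
Tool frame: the origin (TCP) lies between the finger pads; the fingertips stand 14 mm ahead of it and the grasp point (between the pads) lies 5 mm behind it; z points along the fingers, y is the line along which they close (so a half turn about z gives the same grasp; the last joint's range is limited). The gripper opens to 92 mm and grips with 3 to 60 N. Pads are 19 mm wide; open, the fingers measure 130 mm over their backs; the gripper's body (75 mm by 190 mm) begins 47 mm behind the grasp point.
Start: joints at [-1.426, 0.342, 1.524, -0, 1.275, -0.146], TCP at [150.55, -502.973, 201.141] pointing down, gripper open.
Joint ranges: [-2.53, 2.53], [-0.77, 2.02], [0.04, 2.7], [-1, 4.14], [0.28, 2.66], [-3.11, 3.11]. Speed limits (rad/s): [2.57, 2.57, 3.14, 3.14, 3.14, 3.14].

### API

Orientations are given as [roll, pitch, yaw] about the fixed x, y, z axes, in that order (R = Rz(yaw) Ry(pitch) Rx(roll)).
In Python, from plant import get_obs, cams, close_job gives the robot as it stands. The module is installed in compiled form; this text tells all that it offers.
- The arm moves only by the shell command python3 -m creep 'ROWS'. ROWS is JSON, a list of rows, each an object of numbers: "hand": the opening, from 0 (shut) to 1 (fully open); "tx", "ty", "tz": the shift along the tool's x, y, z in m; "spin": the turn about the tool's z in degrees. In form: [{"hand": .., "tx": .., "ty": .., "tz": .., "spin": ..}, ...]. A call has 1 to 5 rows; each row shifts and turns the commanded pose from where the row before left it, along the tool's axes as they then stand; what a row does not reach is not made up. A row lasts 1/8 s, in which the tool goes at most 62.5 mm and 10.7 degrees, less where a joint would pass 70% of its speed; a pose out of reach is approached as far as the arm can. A call is refused whole if a number of a shift passes 0.0625 or a number of a turn 10.7, either way. A call with a gripper value outside its range is refused whole. The fingers move at their own pace and stop on an object; the grip force is fixed at half the most. Time passes only in rows, so rows that do not move let the fingers close. It gives the time, the measured TCP pose, the force, the opening and the grip force at its end, in the units of the state.
- get_obs(): the state, without advancing time (a new reading comes with each control period).
- cams.capture(name): name is "side" or "top" or "wrist"; returns a dict with "color" (480x640x3 uint8, red, green, blue), "K" (3x3 intrinsics, pixels), "k1" (the pictures are not rectified: a ray, as slopes to the right and down, at radius r is drawn at 1 + k1 r^2 times it, then the intrinsics apply), "R" (3x3) and "t" (3): a world point X has camera coordinates R X + t. Camera axes: x right, y down, z forward; pixel columns grow to the right and rows downward; lengths in mm; the calibration is good to about 2 mm. A picture is of the moment at which its call begins. There is no depth.
- close_job(): hands the job in; it is judged then, once.
The state is a dict: "time": time; "joint_positions": joint angles; "dq": joint speeds; "tau": joint torques, N m; "tool_pos": TCP position; "tcp_rot": TCP orientation; "contact_force": force on the tool from outside, world axes, zero at the start; "moment": the same for the moment, N m; "grip_width": finger opening in mm; "finger_force": force on a finger pad.
Only numpy, scipy, OpenCV 4.12 (cv2) and the standard library are available. Lean on these libraries where they do the work, as an engineer would, in place of code of your own. Each camera call takes 0.05 s, during which the arm holds its last target. There are 200 camera calls.

### The job

Clamp the copper lap on the small flat lap with its red flange nut: set the nut square over the end of the upright spindle, press it down lightly and back it off (anticlockwise seen from above) until you feel it drop into the thread, and do not turn it forward before that. Then run it down clockwise until its flange squeezes the black rubber washer by a good millimetre, and let go. Never force it, and leave the other things on the bench alone.

Things in the scene. Friction and masses are not known exactly. Their poses are not given: they have to be found in the camera images.
- nut: Red flange nut, loose, about 80 g, standing flange down on the bench. Origin: centre of its underside, z up along the bore. Flange 56 mm across, 6 mm high. Bore right through, 28.6 mm wide; in it three thread ribs (three-start, right-hand, alike every 120 degrees), 20 mm across inside, which begin 2 mm above the underside.
- nut_hex (a point): Middle of the nut's hexagon, on its axis, 20 mm above its underside. The hexagon is 38 mm across flats and runs from 6 to 34 mm above the underside (14 mm either way from here). Two flats face this frame's +y and -y, the others follow every 60 degrees.
- lap_centre (a point): Spindle axis at the face of the copper lap disc (100 mm across), 86 mm above the bench, on a small fixed grey-blue machine (housing 134 x 126 mm, yaw as this frame); z up. Free, the black rubber washer (53 mm across) is 9 mm high above this; the nut's underside meets it about 150 degrees clockwise after the drop (plus the play of the spindle), then each 24 degrees squeeze it 1 mm. Run it down with light forces (40 N on the nut spoils it).
- spindle_tip (a point): Top of the fixed upright steel spindle, on its axis, 31 mm above lap_centre. Tip rounded, 10 mm across; 4 mm lower begins a smooth pilot 18 mm across, so the nut (ribs 20 mm across) has 1 mm of play all round; it centres itself from up to 4 mm off.
- thread_ends (a point): Spindle axis at the height of the three blunt thread ends, 21.5 mm above lap_centre. Thread 26 mm across, three-start, right-hand: clockwise from above goes down, 15 mm a turn. Where the ends stand round the axis is unknown. Set down, the nut rides on them, underside 15 to 20 mm above lap_centre; backed off under 4 to 8 N (18 N spoil the ends) it climbs to 20 mm and within 120 degrees drops 5 mm; further on it climbs again.
- spindle (a joint): Turn of the spindle (rad, + anticlockwise from above). A lock pin holds it with play from -0.15 to +0.15, about 0 at the start; within the play it turns stiffly (0.03 N m). A nut turned on the thread under some 5 N drags it to the end of the play: about +0.15 when backed off, -0.15 when run forward.
- cushion (a joint): How far the rubber washer on the lap is squeezed (m): 0 free, 0.003 at most. It pushes back with about 2 N at first and 11 N at 3 mm. Pressed by hand the nut sinks up to 1 mm in the play of its thread and comes back when let go, so judge the squeeze without pressing.
- arbor: The lap disc with the spindle and the rubber washer that it carries, fixed on the machine. Origin on the axis at the lap's face; its yaw is of no use.
- charcoal: Black charcoal block, 58 x 88 x 30 mm, a bystander. Origin: centre of its underside, like that of the others below.
- solder_tin: Flat round tin with a red lid, 52 mm across, 20 mm high, a bystander.
- flux_pot: Low green pot, 40 mm across, 24 mm high, a bystander.
- brush: Blue brush standing on its handle, 84 mm high, a bystander.
- jar: Black jar with a white lid, 33 mm across, 47 mm high, a bystander.
- spare_lap: Spare steel lap disc, 100 mm across, 8 mm high, lying flat, a bystander.
Not all that is in view belongs to the job. There is more than one size of the part that bears lap_centre; the job needs the larger.

How it is judged (in metres and radians):
On the way, in this order (a step that is already met when the one before it is completed fails the run):
1. the nut sits square over the spindle, on the ends of the thread (horizontal distance between nut and lap_centre below 0.003 m and z of nut in the frame of lap_centre between 0.0135 and 0.0228 m and angle between nut's own z axis and vertical below 0.09 rad), for 0.2 s.
2. the nut, pressed on the thread ends, has been backed off so that it took up the spindle's play anticlockwise (spindle past +0.11 rad) (horizontal distance between nut and lap_centre below 0.003 m and z of nut in the frame of lap_centre between 0.0135 and 0.0228 m and value of joint spindle above 0.11 rad), for 0.1 s.
3. the nut has caught: drawn at least 2 mm below the height to which it drops (horizontal distance between nut and lap_centre below 0.003 m and z of nut in the frame of lap_centre between 0.004 and 0.0125 m and angle between nut's own z axis and vertical below 0.09 rad), for 0.2 s.
At the end, for the whole second after the job is handed in: The nut is on the spindle's thread (within 3 mm of the axis, upright within 0.06 rad, at rest), its flange squeezing the rubber washer by at least 0.8 mm, and it is let go (horizontal distance between nut and lap_centre below 0.003 m and z of nut in the frame of lap_centre between 0.004 and 0.0085 m and value of joint cushion above 0.0008 m and angle between nut's own z axis and vertical below 0.06 rad and linear speed of nut below 0.01 m/s); the robot touches nothing.
It fails at once if the nut is pressed hard on the ends of the thread: more than 18 N while it rides on them, its underside 16 to 22.8 mm above the lap (horizontal distance between nut and lap_centre below 0.003 m and z of nut in the frame of lap_centre between 0.016 and 0.0228 m and contact force between nut and arbor above 18 N).
It fails at once if the nut is forced: more than 40 N between it and the lap's spindle, washer or disc (contact force between nut and arbor above 40 N).
It fails at once if the nut is driven forward (spindle dragged clockwise past -0.11 rad) while it still rides high on the ends of the thread (horizontal distance between nut and lap_centre below 0.003 m and z of nut in the frame of lap_centre between 0.0174 and 0.0228 m and value of joint spindle below -0.11 rad).
It fails at once if the nut is crossed on the thread: tipped by more than 0.2 rad on the spindle (horizontal distance between nut and lap_centre below 0.008 m and z of nut in the frame of lap_centre below 0.022 m and angle between nut's own z axis and vertical above 0.2 rad).
It fails at once if another thing on the bench is moved by more than 20 mm (distance of any of charcoal, solder_tin, flux_pot, brush, jar, spare_lap from where it was at the start of the episode above 0.02 m).
It also fails if it takes over 72 s, if anything falls off the work surface, if the arm or the gripper's body presses on something with over 40 N, if the wrist force passes 120 N, or if a joint passes its speed limit or range.

## Working session

There is one attempt and no reset: what is moved stays moved. The work goes in short steps, Python scripts to look and compute and a shell command to move; the robot and the scene stay as the last step left them, time stands still between calls to the robot, and variables do not carry over. Pictures are saved under pics/ and viewed, at most 10 in all, crops included, and the job is handed in when it is done.

```bash
mkdir -p pics
cat > h.py <<'E'
import numpy as np,cv2
from plant import get_obs,cams
def cap(n,f):
    c=cams.capture(n); cv2.imwrite('pics/'+f,c['color'][:,:,::-1]); 
    np.savez('pics/'+f+'.npz',**{k:c[k] for k in('K','k1','R','t')}); return c
def ld(f): return dict(np.load('pics/'+f+'.npz'))
def px(c,u,v,z):
    K,R,t=c['K'],c['R'],c['t']
    d=np.linalg.inv(K)@[u,v,1]; x=d[:2].copy()
    for _ in range(20): x=d[:2]/(1+float(c['k1'])*(x@x))
    r=R.T@np.array([x[0],x[1],1]); o=-R.T@t
    return o+r*(z-o[2])/r[2]
def proj(c,X):
    p=c['R']@np.array(X)+c['t']; x=p[:2]/p[2]; x=x*(1+float(c['k1'])*(x@x))
    return (c['K']@[x[0],x[1],1])[:2]
E
python3 - <<'E'
from h import *
a=cap('top','top.png');b=cap('side','side.png')
for c in(a,b): print(c['K'],c['k1'],c['R'],c['t'],-c['R'].T@c['t'])
print(get_obs())
E
```

```text
[[522.8774204    0.         319.61497411]
 [  0.         522.8774204  250.23159402]
 [  0.           0.           1.        ]] 0.050493220266319 [[ 0.01561112 -0.99987116 -0.00373682]
 [-0.99180564 -0.01501104 -0.12687094]
 [ 0.1267985   0.0056868  -0.99191219]] [-221.13946715  529.36359781 1335.03093129] [ 359.19812501 -220.75672923 1390.5679572 ]
[[507.07802626   0.         315.42613376]
 [  0.         507.07802626 231.97922383]
 [  0.           0.           1.        ]] -0.07068352941933899 [[ 0.90488543 -0.42511924  0.0213539 ]
 [-0.22315281 -0.51651568 -0.8266888 ]
 [ 0.36247094  0.74329346 -0.56225407]] [-593.07140868   89.06174517 1219.29472504] [  114.57714933 -1112.41808205   771.84415806]
{'time': 0.1, 'joint_positions': array([-1.42598876e+00,  3.42657289e-01,  1.52488723e+00, -7.92929811e-06,
        1.27539831e+00, -1.46056776e-01]), 'dq': array([ 0.00034712, -0.00131659, -0.00381574, -0.00132311, -0.00064037,
       -0.00140728]), 'tau': array([ 3.96477248e-03, -4.32003200e+01, -2.44694263e+01,  7.19867810e-02,
        5.26211236e-02, -3.66790596e-05]), 'tool_pos': array([ 150.49430423, -502.56950873,  200.52423653]), 'tcp_rot': array([-3.14025575e+00, -1.89000309e-04,  2.90866530e-01]), 'contact_force': array([-1.37613002,  0.30988198,  0.73620223]), 'moment': array([ 0.02229461, -0.01792512, -0.00411719]), 'finger_force': 0.0, 'grip_width': 91.5952424006527}
```

View pics/top.png

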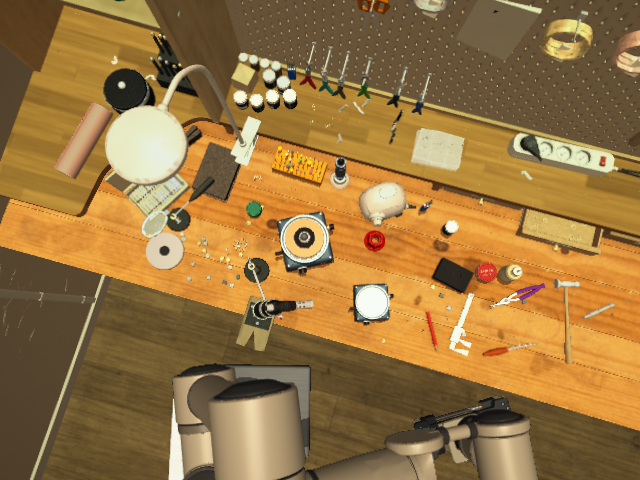

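View pics/side.png

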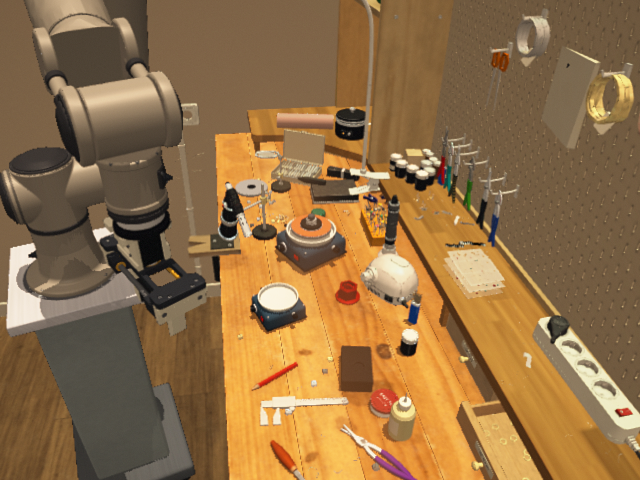

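The top view shows two machines: copper lap at (305,240) and a smaller one with a white disc at (372,302). The copper one is larger and fits the description. Red things: the nut at (375,240), with flange and hexagon, and the red-lidded tin at (487,271). I'll confirm these in an enlarged crop.

Run:
```python
from h import *
a=ld('top.png');b=ld('side.png')
A=cv2.imread('pics/top.png');B=cv2.imread('pics/side.png')
z=lambda I,u,v,w,h,s:cv2.resize(I[v:v+h,u:u+w],None,fx=s,fy=s,interpolation=cv2.INTER_CUBIC)
m=np.vstack([z(A,265,195,133,75,6)[:300,:798],z(B,260,195,133,75,6)[:300,:798]][:0] or [z(A,265,200,133,50*2,4),z(B,260,205,133,100,4)][:0] or [np.hstack([z(A,270,200,130,80,3),z(B,265,200,130,110,3)[:240]]),np.hstack([z(A,350,215,52,52,5),z(B,325,270,52,52,5),np.zeros((260,260,3),np.uint8)])[:, :780]])
cv2.imwrite('pics/crop1.png',m)
# red blobs near nut
for n,c,I,(u,v),h in(('t',a,A,(375,240),34),('s',b,B,(347,292),34)):
    hsv=cv2.cvtColor(I,cv2.COLOR_BGR2HSV); M=(((hsv[...,0]<6)|(hsv[...,0]>172))&(hsv[...,1]>170)).astype(np.uint8)
    k,l,s,ce=cv2.connectedComponentsWithStats(M); 
    for i in range(1,k):
        if s[i,4]>30 and np.hypot(*(ce[i]-[u,v]))<25: print(n,s[i],ce[i],px(c,*ce[i],3),px(c,*ce[i],20))
print(px(a,305,238,117),px(a,305,238,86),px(b,311,224,117))
for p in [(-1,0)]:pass
```

```text
t [365 231  20  20 291] [374.41924399 240.40549828] [ 565.33364943 -359.20323496    3.        ] [ 562.80814868 -357.50703652   20.        ]
s [341 283  15   9  73] [348.91780822 287.53424658] [ 584.04817934 -335.30242564    3.        ] [ 573.66765238 -352.48531768   20.        ]
s [336 292  23  12  97] [348.59793814 299.19587629] [ 564.1515176  -370.79399012    3.        ] [ 554.21092797 -387.19212416   20.        ]
[ 551.82492045 -176.98797416  117.        ] [ 556.51366173 -175.92259607   86.        ] [ 541.36199541 -212.40820057  117.        ]
```

View pics/crop1.png

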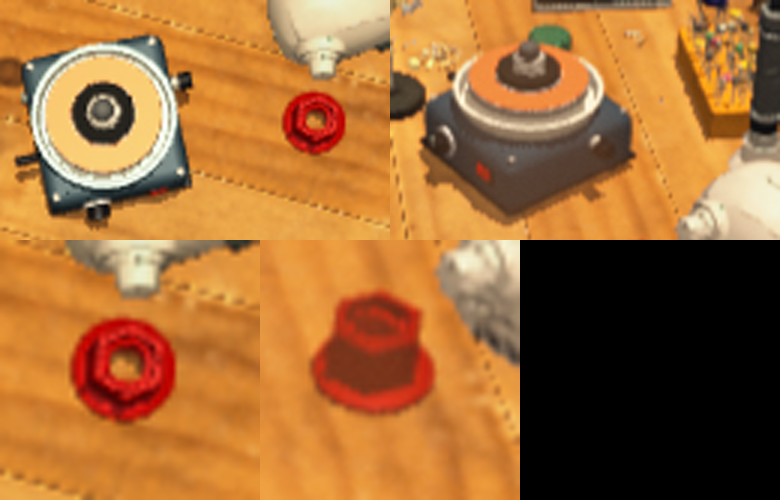

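The crop confirms both: the copper-lap machine, with its tip at about (303.7,236) top and (312,215) side, and the hexagonal flange nut at about (563,-358) mm. Moving above the nut.

```bash
python3 -m creep '[{"hand":1,"tx":0.06,"ty":-0.003},{"tx":0.06,"ty":-0.003},{"tx":0.06,"ty":-0.003},{"tx":0.06,"ty":-0.003},{"tx":0.06,"ty":-0.003}]' && python3 -m creep '[{"tx":0.06,"ty":-0.003},{"tx":0.06,"ty":-0.003},{"tx":0,"ty":0},{"tx":0}]'
python3 - <<'E'
from h import *
c=cap('wrist','w1.png');o=get_obs();print(o['joint_positions'],o['tool_pos'],o['tcp_rot'],-c['R'].T@c['t'])
a=ld('top.png');b=ld('side.png')
# triangulate tip: height 117
print(px(a,303.7,236,117),px(b,312,215.3,117))
print(proj(c,[563,-358,20]))
E
```

```text
[-1.42602016e+00  3.42558598e-01  1.52476712e+00  8.76418135e-06
  1.27540838e+00 -1.46029765e-01] [ 150.49242179 -502.63151995  200.61738545] [-3.14046458e+00 -1.74385566e-04  2.90803276e-01] [ 215.379681   -483.80974648  383.81485048]
[ 556.75880678 -173.68966538  117.        ] [ 559.57559879 -178.66407269  117.        ]
[ 295.47954416 -253.2472792 ]invalid input at $[0]: expected keys hand, tx, ty, tz, spin
```

View pics/w1.png

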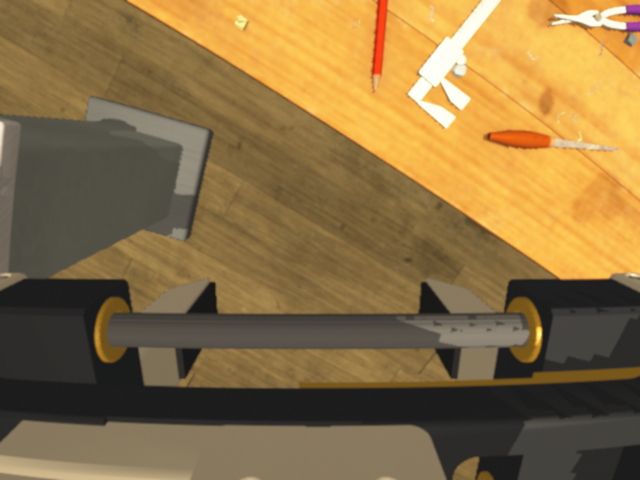

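The arm didn't move because every row needs all the keys. The wrist view shows only bare bench, with the gripper filling rows above 280. Resending the move.

```bash
python3 -m creep '[{"hand":1,"tx":0.06,"ty":-0.003,"tz":0,"spin":0},{"hand":1,"tx":0.06,"ty":-0.003,"tz":0,"spin":0},{"hand":1,"tx":0.06,"ty":-0.003,"tz":0,"spin":0},{"hand":1,"tx":0.06,"ty":-0.003,"tz":0,"spin":0},{"hand":1,"tx":0.06,"ty":-0.003,"tz":0,"spin":0}]' && python3 -m creep '[{"hand":1,"tx":0.05,"ty":-0.003,"tz":0,"spin":0},{"hand":1,"tx":0,"ty":0,"tz":0,"spin":0}]'
python3 - <<'E'
from h import *
c=cap('wrist','w2.png');o=get_obs();print(o['joint_positions'],o['tool_pos'],o['tcp_rot'],-c['R'].T@c['t'])
print(proj(c,[563,-358,20]),proj(c,[557,-175,117]))
E
```

```text
time: 0.78
tool_pos: [435.3, -401.6, 200.9]
tcp_rot: [-3.141, 0.0, 0.291]
contact_force: [0.2, -0.6, 0.6]
grip_width: 91.7
finger_force: 0.0
time: 1.02
tool_pos: [483.4, -383.2, 200.2]
tcp_rot: [-3.141, -0.0, 0.295]
contact_force: [-0.0, 0.1, 0.5]
grip_width: 91.7
finger_force: 0.0
[-7.97637907e-01  5.13520238e-01  1.25425267e+00 -2.76613430e-04
  1.37513280e+00  4.79491150e-01] [ 481.59859745 -384.27507788  200.23939899] [-3.14055281e+00  8.46423885e-04  2.93721667e-01] [ 548.19737663 -364.12701836  383.43557225]
[316.43029463 126.82436935] [57.49262372 54.44711096]
```

View pics/w2.png

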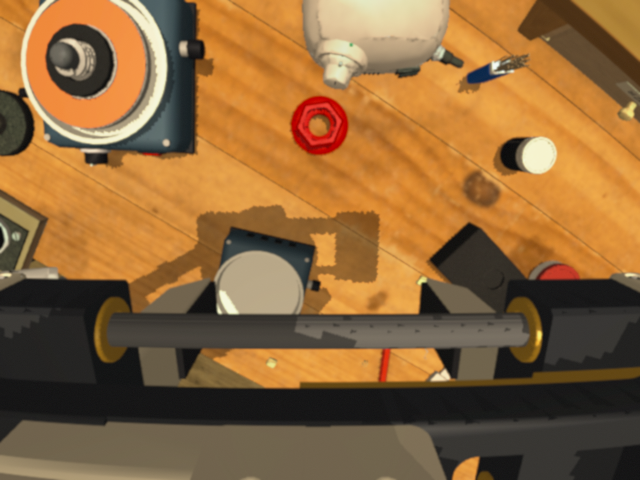

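The wrist view shows the nut at (319,125) and the spindle tip at (63,53), as predicted. The motor's nozzle is at (338,80), near the nut. Next, rectified close-ups of both for hexagon yaw and axis.

```bash
cat >> h.py <<'E'
def rect(f,cx,cy,z,half=45,n=380):
    c=ld(f);I=cv2.imread('pics/'+f); g=np.linspace(-half,half,n)
    P=np.array([[proj(c,[cx+gx,cy+gy,z]) for gx in g] for gy in g[::-1]],np.float32)
    return cv2.remap(I,P[...,0],P[...,1],cv2.INTER_CUBIC)
E
python3 - <<'E'
from h import *
c=ld('w2.png');I=cv2.imread('pics/w2.png')
hsv=cv2.cvtColor(I,cv2.COLOR_BGR2HSV);M=(((hsv[...,0]<6)|(hsv[...,0]>172))&(hsv[...,1]>150)).astype(np.uint8)
k,l,s,ce=cv2.connectedComponentsWithStats(M)
i=l[110,305] or l[140,305]; cn,_=cv2.findContours((l==i).astype(np.uint8),0,2); h=cv2.convexHull(max(cn,key=cv2.contourArea))
e=cv2.fitEllipse(h);print(s[i],e,px(c,*e[0],3),px(c,*e[0],20))
R=[rect('w2.png',563,-360,34),rect('w2.png',557,-175,117)]
for r in R:
    for q in range(0,380,38): cv2.line(r,(q,0),(q,5),(255,255,255),1);cv2.line(r,(0,q),(5,q),(255,255,255),1)
    cv2.circle(r,(190,190),2,(0,255,0),-1)
cv2.imwrite('pics/crop2.png',np.hstack(R))
E
```

```text
[ 292   97   56   57 2112] ((319.1583557128906, 125.01811981201172), (55.36022186279297, 57.19927978515625), 5.202710151672363) [ 566.08571317 -359.74269791    3.        ] [ 565.28636173 -359.93861399   20.        ]
```

View pics/crop2.png

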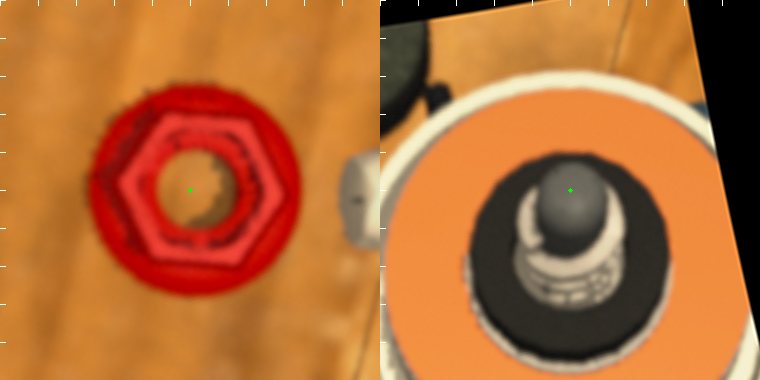

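The nut is at about (566,-359.7), and its flat normals lie along world 85.8° (tool yaw -4.2°). The spindle axis is at about (557,-175.3), agreed by washer and tip. Aligning and going down to the nut in stages.

```bash
python3 -m creep '[{"hand":1,"tx":0,"ty":0,"tz":0,"spin":10.5},{"hand":1,"tx":0,"ty":0,"tz":0,"spin":10.5},{"hand":1,"tx":0.041,"ty":-0.0153,"tz":0.03,"spin":0},{"hand":1,"tx":0.041,"ty":-0.0153,"tz":0.03,"spin":0},{"hand":1,"tx":0,"ty":0,"tz":0.03,"spin":0}]' && python3 -m creep '[{"hand":1,"tx":0,"ty":0,"tz":0,"spin":0},{"hand":1,"tx":0,"ty":0,"tz":0,"spin":0}]'
python3 - <<'E'
from h import *
o=get_obs();print(o['joint_positions'],o['tool_pos'],o['tcp_rot'])
p=o['tool_pos'];y=o['tcp_rot'][2];d=np.array([566,-359.7])-p[:2]
print(d@[np.cos(y),np.sin(y)],d@[np.sin(y),-np.cos(y)])
E
```

```text
time: 1.7
tool_pos: [565.7, -360.7, 109.7]
tcp_rot: [-3.142, -0.0, -0.075]
contact_force: [-0.4, -0.6, 0.0]
grip_width: 91.6
finger_force: 0.0
time: 1.95
tool_pos: [564.3, -362.4, 112.6]
tcp_rot: [3.14, -0.001, -0.077]
contact_force: [-0.4, 0.3, -0.3]
grip_width: 91.5
finger_force: 0.0
[-6.84919422e-01  6.80238271e-01  1.20066994e+00 -2.91992217e-04
  1.25895649e+00  9.63206478e-01] [ 564.28906694 -362.40364782  112.62835831] [ 3.14037789e+00 -1.25994426e-03 -7.72394612e-02]
1.4972112212041606 -2.8276071183122755
```

```bash
python3 -m creep '[{"hand":1,"tx":0.0015,"ty":-0.0025,"tz":0.03,"spin":0},{"hand":1,"tx":0,"ty":0,"tz":0.025,"spin":0},{"hand":1,"tx":0,"ty":0,"tz":0.015,"spin":0},{"hand":1,"tx":0,"ty":0,"tz":0,"spin":0},{"hand":1,"tx":0,"ty":0,"tz":0,"spin":0}]' && python3 -m creep '[{"hand":1,"tx":0,"ty":0,"tz":0.0095,"spin":0},{"hand":1,"tx":0,"ty":0,"tz":0.0095,"spin":0},{"hand":1,"tx":0,"ty":0,"tz":0,"spin":0},{"hand":1,"tx":0,"ty":0,"tz":0,"spin":0}]'
```

```text
time: 2.58
tool_pos: [567.1, -359.5, 42.8]
tcp_rot: [3.14, -0.002, -0.076]
contact_force: [-0.8, -0.4, 0.7]
grip_width: 91.7
finger_force: 0.0
time: 3.08
tool_pos: [566.5, -358.7, 22.0]
tcp_rot: [3.142, 0.0, -0.076]
contact_force: [0.1, 0.1, 1.0]
grip_width: 91.8
finger_force: 0.0
```

```bash
python3 -m creep '[{"hand":0,"tx":0,"ty":0,"tz":-0.002,"spin":0},{"hand":0,"tx":0,"ty":0,"tz":0,"spin":0},{"hand":0,"tx":0,"ty":0,"tz":0,"spin":0},{"hand":0,"tx":0,"ty":0,"tz":0,"spin":0},{"hand":0,"tx":0,"ty":0,"tz":0,"spin":0}]' && python3 -m creep '[{"hand":0,"tx":0,"ty":0,"tz":0,"spin":0},{"hand":0,"tx":0,"ty":0,"tz":0,"spin":0},{"hand":0,"tx":0,"ty":0,"tz":0,"spin":0}]'
```

```text
time: 3.7
tool_pos: [566.4, -358.7, 24.1]
tcp_rot: [3.142, 0.0, -0.076]
contact_force: [-0.5, -0.2, 0.3]
grip_width: 46.2
finger_force: 0.0
time: 4.08
tool_pos: [566.4, -358.7, 24.1]
tcp_rot: [3.142, 0.0, -0.076]
contact_force: [0.1, -0.3, -0.2]
grip_width: 16.2
finger_force: 0.0
```

The fingers closed past 38 mm without meeting the nut, so I'll look.

Run:
```python
from h import *
cap('wrist','w3.png');cap('side','s3.png')
A=cv2.imread('pics/w3.png');B=cv2.imread('pics/s3.png')
cv2.imwrite('pics/c3.png',np.hstack([cv2.resize(A,(400,300)),cv2.resize(B[190:340,270:470],(400,300))]))
print(get_obs()['grip_width'],get_obs()['finger_force'],proj(ld('w3.png'),[566,-359.7,20]))
```

```text
8.424650733461775 0.0 [318.33675349 278.17766389]
```

View pics/c3.png

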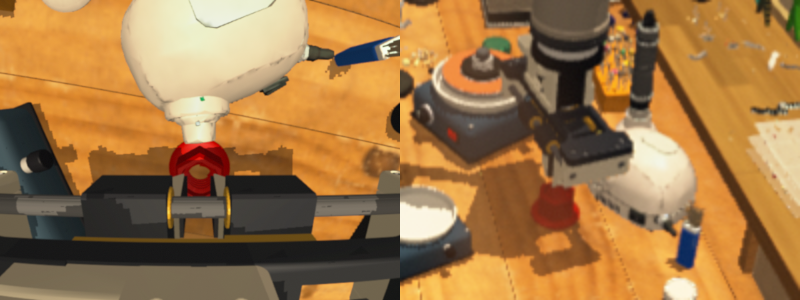

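Run:
```python
from h import *
c=ld('w3.png');o=get_obs();p=o['tool_pos'];print(p,c['K'][0,0],c['k1'],-c['R'].T@c['t'],c['R'])
for n,q in dict(tip=[0,0,-14],tcp=[0,0,0],gr=[0,0,5],body=[0,0,52]).items(): print(n,proj(c,p+q))
c2=ld('w2.png');t=np.array([481.6,-384.27,200.24]);y=.2937;ty=np.array([np.sin(y),-np.cos(y),0])
for z in(-14,5,30): print(z,proj(c2,t+46*ty+[0,0,z]),proj(c2,t-46*ty+[0,0,z]))
A=cv2.imread('pics/w3.png');cv2.imwrite('pics/c3b.png',cv2.resize(A[210:400,230:410],None,fx=3,fy=3,interpolation=cv2.INTER_CUBIC))
```

```text
[ 566.4688859  -358.73107457   24.14646459] 378.65434048128554 -0.08123825693192994 [ 633.99481567 -364.52814621  207.40054985] [[-7.49104213e-02 -9.97190245e-01 -2.11666161e-04]
 [-9.64327037e-01  7.23876409e-02  2.54624026e-01]
 [-2.53893273e-01  1.92781085e-02 -9.67040103e-01]]
tip [316.49118094 271.35321898]
tcp [316.39962744 280.21864981]
gr [316.36381132 283.68909537]
body [315.91284028 327.49676476]
-14 [400.95241172 274.67094494] [234.55272948 274.22683987]
5 [408.84208756 287.21630341] [226.59823051 286.72860311]
30 [421.78079265 307.84797654] [213.55307993 307.28830621]
```

View pics/c3b.png

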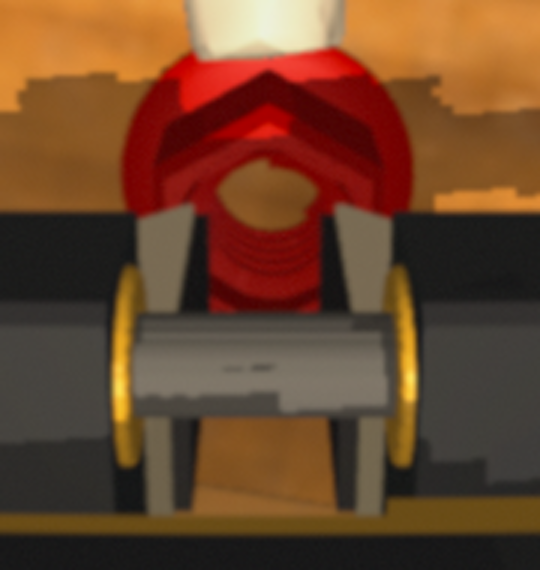

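Run:
```python
from h import *
y=-.076;X=np.array([np.cos(y),np.sin(y),0]);Y=np.array([np.sin(y),-np.cos(y),0])
c=ld('w3.png');p=np.array([566.4,-358.7,24.1])
for z in(-14,0,5,15,25,35,45): print(z,[proj(c,p+a*X+s*8.1*Y+[0,0,z]).round() for a in(9.5,-9.5) for s in(-1,1)])
o=get_obs();print(o['grip_width'],o['finger_force'],o['contact_force'])
```

```text
-14 [array([302., 255.]), array([331., 255.]), array([302., 288.]), array([331., 288.])]
0 [array([300., 263.]), array([332., 263.]), array([301., 297.]), array([332., 297.])]
5 [array([300., 266.]), array([333., 266.]), array([300., 301.]), array([332., 301.])]
15 [array([299., 272.]), array([333., 272.]), array([299., 310.]), array([333., 310.])]
25 [array([298., 280.]), array([334., 280.]), array([298., 319.]), array([334., 319.])]
35 [array([297., 288.]), array([335., 288.]), array([297., 329.]), array([335., 329.])]
45 [array([295., 297.]), array([337., 297.]), array([296., 341.]), array([336., 341.])]
8.424650733461775 0.0 [ 0.73136109 -0.91447375  0.3983476 ]
```

The wrist view shows the hexagon with the fingers visibly above it: tip corners at about (299,281) and (337,281), roughly 25-30 mm above the nominal TCP. The nut hasn't moved. I'll measure the real fingertip height by a gentle touch on the nut's top with the fingers shut.

```bash
python3 -m creep '[{"hand":0,"tx":0,"ty":0,"tz":0,"spin":0},{"hand":0,"tx":0,"ty":0,"tz":0,"spin":0},{"hand":0,"tx":0,"ty":0,"tz":0.002,"spin":0},{"hand":0,"tx":0,"ty":0,"tz":0,"spin":0}]' && python3 -m creep '[{"hand":0,"tx":0,"ty":0,"tz":0.002,"spin":0},{"hand":0,"tx":0,"ty":0,"tz":0,"spin":0}]'&& python3 -m creep '[{"hand":0,"tx":0,"ty":0,"tz":0.002,"spin":0},{"hand":0,"tx":0,"ty":0,"tz":0,"spin":0}]'
```

```text
time: 4.68
tool_pos: [566.3, -358.6, 21.9]
tcp_rot: [-3.141, 0.0, -0.076]
contact_force: [-0.2, -0.5, 0.7]
grip_width: 0.2
finger_force: 0.0
time: 4.92
tool_pos: [566.3, -358.6, 19.9]
tcp_rot: [-3.141, 0.0, -0.076]
contact_force: [0.5, -0.4, 0.4]
grip_width: 0.5
finger_force: 0.0
time: 5.18
tool_pos: [566.3, -358.6, 17.9]
tcp_rot: [-3.141, 0.0, -0.076]
contact_force: [0.1, -0.5, 0.3]
grip_width: 0.3
finger_force: 0.0
```

```bash
python3 -m creep '[{"hand":0,"tx":0,"ty":0,"tz":0.0025,"spin":0},{"hand":0,"tx":0,"ty":0,"tz":0,"spin":0}]' && python3 -m creep '[{"hand":0,"tx":0,"ty":0,"tz":0.0025,"spin":0},{"hand":0,"tx":0,"ty":0,"tz":0,"spin":0}]'
python3 - <<'E'
from h import *
cap('side','s4.png');cap('wrist','w4.png')
B=cv2.imread('pics/s4.png');A=cv2.imread('pics/w4.png')
cv2.imwrite('pics/c4.png',np.hstack([cv2.resize(B[235:325,300:390],(400,400),interpolation=cv2.INTER_CUBIC),cv2.resize(A[220:400,230:410],(400,400),interpolation=cv2.INTER_CUBIC)]))
c=ld('s4.png');p=get_obs()['tool_pos']
f=lambda q:((proj(c,q)-[300,235])*400/90).round()
print(p,'tip',f(p-[0,0,14]),'tip+40',f(p+[0,0,26]),'nut',f([566,-359.7,0]),f([566,-359.7,34]))
E
```

```text
time: 5.42
tool_pos: [566.3, -358.6, 15.3]
tcp_rot: [-3.141, 0.0, -0.076]
contact_force: [-0.7, -0.5, -0.2]
grip_width: 0.4
finger_force: 0.0
time: 5.68
tool_pos: [566.3, -358.6, 12.8]
tcp_rot: [-3.141, 0.0, -0.076]
contact_force: [-0.0, 0.0, -0.5]
grip_width: 0.3
finger_force: 0.0
[ 566.46848185 -358.70332233   13.09534228] tip [208. 275.] tip+40 [213. 216.] nut [209. 275.] [212. 225.]
```

View pics/c4.png

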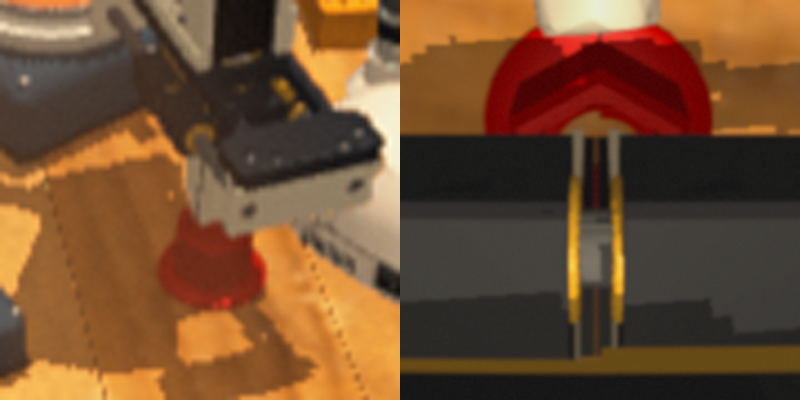

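The side crop puts the fingertips at about the nut's top, (212,225). Real tips therefore look about 23-26 mm above the nominal TCP. Probing on in 1 mm steps.

```bash
for i in 1; do python3 -m creep '[{"hand":0,"tx":0,"ty":0,"tz":0.001,"spin":0},{"hand":0,"tx":0,"ty":0,"tz":0,"spin":0}]'; python3 -m creep '[{"hand":0,"tx":0,"ty":0,"tz":0.001,"spin":0},{"hand":0,"tx":0,"ty":0,"tz":0,"spin":0}]'; python3 -m creep '[{"hand":0,"tx":0,"ty":0,"tz":0.001,"spin":0},{"hand":0,"tx":0,"ty":0,"tz":0,"spin":0}]';python3 -m creep '[{"hand":0,"tx":0,"ty":0,"tz":0.001,"spin":0},{"hand":0,"tx":0,"ty":0,"tz":0,"spin":0}]'; done | grep -E "tool_pos|force"
```

```text
tool_pos: [566.4, -358.7, 12.1]
contact_force: [-0.4, 0.4, -0.1]
finger_force: 0.0
tool_pos: [566.4, -358.7, 11.0]
contact_force: [-0.5, 0.3, -0.3]
finger_force: 0.0
tool_pos: [566.4, -358.7, 10.0]
contact_force: [0.2, 0.6, -0.9]
finger_force: 0.0
tool_pos: [566.4, -358.6, 9.0]
contact_force: [0.5, 0.2, 0.2]
finger_force: 0.0
```

```bash
for i in 1; do python3 -m creep '[{"hand":0,"tx":0,"ty":0,"tz":0.0015,"spin":0},{"hand":0,"tx":0,"ty":0,"tz":0,"spin":0}]'; python3 -m creep '[{"hand":0,"tx":0,"ty":0,"tz":0.0015,"spin":0},{"hand":0,"tx":0,"ty":0,"tz":0,"spin":0}]'; python3 -m creep '[{"hand":0,"tx":0,"ty":0,"tz":0.0015,"spin":0},{"hand":0,"tx":0,"ty":0,"tz":0,"spin":0}]'; done | grep -E "tool_pos|force"
```

```text
tool_pos: [566.4, -358.7, 7.5]
contact_force: [0.2, 0.0, -0.2]
finger_force: 0.0
tool_pos: [566.4, -358.6, 5.9]
contact_force: [0.6, 0.1, -0.2]
finger_force: 0.0
tool_pos: [566.4, -358.6, 4.5]
contact_force: [0.9, -0.2, -0.5]
finger_force: 0.0
```

```bash
for i in 1; do python3 -m creep '[{"hand":0,"tx":0,"ty":0,"tz":0.0015,"spin":0},{"hand":0,"tx":0,"ty":0,"tz":0,"spin":0}]'; python3 -m creep '[{"hand":0,"tx":0,"ty":0,"tz":0.0015,"spin":0},{"hand":0,"tx":0,"ty":0,"tz":0,"spin":0}]'; python3 -m creep '[{"hand":0,"tx":0,"ty":0,"tz":0.0015,"spin":0},{"hand":0,"tx":0,"ty":0,"tz":0,"spin":0}]'; done | grep -E "tool_pos|force"
python3 - <<'E'
from h import *
c=cap('wrist','w5.png');A=cv2.imread('pics/w5.png');B=cv2.imread('pics/w4.png')
hsv=cv2.cvtColor(A,cv2.COLOR_BGR2HSV);M=(((hsv[...,0]<6)|(hsv[...,0]>172))&(hsv[...,1]>150)).astype(np.uint8)
ys,xs=np.nonzero(M[150:330,250:390]);print('red bbox',xs.min()+250,xs.max()+250,ys.min()+150,ys.max()+150)
for f in('w3.png','w4.png','w5.png'):
    I=cv2.imread('pics/'+f); print(f,[tuple(I[v,316]) for v in range(262,330,6)])
E
```

```text
tool_pos: [566.4, -358.7, 3.0]
contact_force: [0.9, -0.3, 0.0]
finger_force: 0.0
tool_pos: [566.5, -358.8, 1.7]
contact_force: [-0.4, 0.1, 2.4]
finger_force: 0.7
tool_pos: [566.5, -359.0, 0.7]
contact_force: [-2.1, -0.3, 4.3]
finger_force: 2.8
red bbox 264 372 238 312
w3.png [(np.uint8(8), np.uint8(23), np.uint8(122)), (np.uint8(41), np.uint8(89), np.uint8(136)), (np.uint8(32), np.uint8(79), np.uint8(127)), (np.uint8(36), np.uint8(82), np.uint8(131)), (np.uint8(20), np.uint8(48), np.uint8(118)), (np.uint8(6), np.uint8(8), np.uint8(115)), (np.uint8(7), np.uint8(11), np.uint8(125)), (np.uint8(11), np.uint8(13), np.uint8(132)), (np.uint8(4), np.uint8(4), np.uint8(82)), (np.uint8(56), np.uint8(63), np.uint8(67)), (np.uint8(82), np.uint8(92), np.uint8(99)), (np.uint8(94), np.uint8(106), np.uint8(114))]
w4.png [(np.uint8(14), np.uint8(19), np.uint8(136)), (np.uint8(0), np.uint8(2), np.uint8(110)), (np.uint8(40), np.uint8(86), np.uint8(132)), (np.uint8(30), np.uint8(72), np.uint8(115)), (np.uint8(19), np.uint8(26), np.uint8(37)), (np.uint8(21), np.uint8(28), np.uint8(39)), (np.uint8(21), np.uint8(21), np.uint8(37)), (np.uint8(18), np.uint8(17), np.uint8(37)), (np.uint8(18), np.uint8(18), np.uint8(37)), (np.uint8(55), np.uint8(61), np.uint8(65)), (np.uint8(79), np.uint8(89), np.uint8(96)), (np.uint8(91), np.uint8(102), np.uint8(111))]
w5.png [(np.uint8(1), np.uint8(1), np.uint8(102)), (np.uint8(11), np.uint8(15), np.uint8(125)), (np.uint8(15), np.uint8(19), np.uint8(132)), (np.uint8(35), np.uint8(70), np.uint8(120)), (np.uint8(21), np.uint8(29), np.uint8(39)), (np.uint8(19), np.uint8(27), np.uint8(38)), (np.uint8(21), np.uint8(28), np.uint8(39)), (np.uint8(17), np.uint8(19), np.uint8(35)), (np.uint8(21), np.uint8(21), np.uint8(40)), (np.uint8(47), np.uint8(52), np.uint8(56)), (np.uint8(78), np.uint8(88), np.uint8(95)), (np.uint8(90), np.uint8(102), np.uint8(110))]
```

Contact started at TCP z ≈ 2 with finger force, so the real fingertips are about 32 mm above the nominal point if they're on the 34 mm top. I'll raise, open, and descend with that offset while watching the force.

```bash
(python3 -m creep '[{"hand":0,"tx":0,"ty":0,"tz":-0.015,"spin":0},{"hand":1,"tx":0,"ty":0,"tz":-0.005,"spin":0},{"hand":1,"tx":0,"ty":0,"tz":0,"spin":0},{"hand":1,"tx":0,"ty":0,"tz":0,"spin":0},{"hand":1,"tx":0,"ty":0,"tz":0,"spin":0}]'; python3 -m creep '[{"hand":1,"tx":0,"ty":0,"tz":0,"spin":0},{"hand":1,"tx":0,"ty":0,"tz":0,"spin":0},{"hand":1,"tx":0,"ty":0,"tz":0,"spin":0},{"hand":1,"tx":0,"ty":0,"tz":0,"spin":0}]'; python3 -m creep '[{"hand":1,"tx":0,"ty":0,"tz":0.01,"spin":0},{"hand":1,"tx":0,"ty":0,"tz":0.01,"spin":0},{"hand":1,"tx":0,"ty":0,"tz":0,"spin":0}]';python3 -m creep '[{"hand":1,"tx":0,"ty":0,"tz":0.003,"spin":0},{"hand":1,"tx":0,"ty":0,"tz":0,"spin":0}]';python3 -m creep '[{"hand":1,"tx":0,"ty":0,"tz":0.003,"spin":0},{"hand":1,"tx":0,"ty":0,"tz":0,"spin":0}]') | grep -vE "rot"
```

```text
time: 8.95
tool_pos: [566.3, -358.5, 19.7]
contact_force: [-0.6, -0.1, -1.0]
grip_width: 36.0
finger_force: 0.0
time: 9.45
tool_pos: [566.5, -358.7, 20.1]
contact_force: [0.1, 0.4, 0.2]
grip_width: 75.8
finger_force: 0.0
time: 9.82
tool_pos: [565.6, -358.1, -1.5]
contact_force: [-0.3, 0.2, -0.4]
grip_width: 91.8
finger_force: 0.0
time: 10.07
tool_pos: [566.5, -358.7, -2.9]
contact_force: [-0.6, -0.7, -0.0]
grip_width: 91.5
finger_force: 0.0
time: 10.32
tool_pos: [566.3, -358.6, -6.0]
contact_force: [0.1, -0.2, -1.3]
grip_width: 91.4
finger_force: 0.0
```

```bash
(python3 -m creep '[{"hand":1,"tx":0,"ty":0,"tz":0.003,"spin":0},{"hand":1,"tx":0,"ty":0,"tz":0,"spin":0}]'; python3 -m creep '[{"hand":1,"tx":0,"ty":0,"tz":0.003,"spin":0},{"hand":1,"tx":0,"ty":0,"tz":0,"spin":0}]';python3 -m creep '[{"hand":1,"tx":0,"ty":0,"tz":0.002,"spin":0},{"hand":1,"tx":0,"ty":0,"tz":0,"spin":0}]';python3 -m creep '[{"hand":1,"tx":0,"ty":0,"tz":0.002,"spin":0},{"hand":1,"tx":0,"ty":0,"tz":0,"spin":0}]') | grep -E "pos|contact"
```

```text
tool_pos: [566.3, -358.6, -9.2]
contact_force: [-0.4, -0.4, -0.4]
tool_pos: [566.3, -358.6, -12.2]
contact_force: [-0.3, 0.5, 0.2]
tool_pos: [566.4, -358.6, -14.1]
contact_force: [-0.2, -0.3, 0.1]
tool_pos: [566.3, -358.6, -16.1]
contact_force: [-0.3, -1.2, -0.8]
```

```bash
(python3 -m creep '[{"hand":1,"tx":0,"ty":0,"tz":0.002,"spin":0},{"hand":1,"tx":0,"ty":0,"tz":0,"spin":0}]'; python3 -m creep '[{"hand":1,"tx":0,"ty":0,"tz":0.0015,"spin":0},{"hand":1,"tx":0,"ty":0,"tz":0,"spin":0}]';python3 -m creep '[{"hand":0,"tx":0,"ty":0,"tz":0,"spin":0},{"hand":0,"tx":0,"ty":0,"tz":0,"spin":0},{"hand":0,"tx":0,"ty":0,"tz":0,"spin":0},{"hand":0,"tx":0,"ty":0,"tz":0,"spin":0},{"hand":0,"tx":0,"ty":0,"tz":0,"spin":0}]';python3 -m creep '[{"hand":0,"tx":0,"ty":0,"tz":0,"spin":0},{"hand":0,"tx":0,"ty":0,"tz":0,"spin":0},{"hand":0,"tx":0,"ty":0,"tz":0,"spin":0}]') | grep -vE "rot"
```

```text
time: 11.58
tool_pos: [566.3, -358.6, -18.1]
contact_force: [0.6, -0.2, -0.5]
grip_width: 91.5
finger_force: 0.0
time: 11.82
tool_pos: [566.4, -358.7, -19.5]
contact_force: [-0.4, 0.4, 0.4]
grip_width: 91.7
finger_force: 0.0
time: 12.45
tool_pos: [566.5, -358.7, -19.3]
contact_force: [0.3, 0.7, 0.5]
grip_width: 46.2
finger_force: 0.3
time: 12.82
tool_pos: [566.5, -358.8, -19.2]
contact_force: [-0.2, -0.1, 1.0]
grip_width: 37.9
finger_force: 30.2
```

Gripped: 37.9 mm across the flats at 30 N. The nut's underside is 19.3 mm above the reported TCP. Lifting and moving to a point about 60 mm short of the spindle for a close wrist measurement.

```bash
(python3 -m creep '[{"hand":0,"tx":0,"ty":0,"tz":-0.02,"spin":0},{"hand":0,"tx":0,"ty":0,"tz":-0.05,"spin":0},{"hand":0,"tx":0,"ty":0,"tz":-0.05,"spin":0},{"hand":0,"tx":0,"ty":0,"tz":-0.04,"spin":0},{"hand":0,"tx":-0.02,"ty":-0.03,"tz":0,"spin":0}]';python3 -m creep '[{"hand":0,"tx":-0.03,"ty":-0.05,"tz":0,"spin":0},{"hand":0,"tx":-0.03,"ty":-0.05,"tz":0,"spin":0},{"hand":0,"tx":0,"ty":-0.05,"tz":0,"spin":0},{"hand":0,"tx":0,"ty":0,"tz":0,"spin":0},{"hand":0,"tx":0,"ty":0,"tz":0,"spin":0}]') | grep -vE "rot"
cat > m.py <<'E'
from h import *
import sys
f=sys.argv[1]
if f=='w6.png': cap('wrist',f)
c=ld(f);I=cv2.imread('pics/'+f);hsv=cv2.cvtColor(I,cv2.COLOR_BGR2HSV)
M=((hsv[...,0]>4)&(hsv[...,0]<16)&(hsv[...,1]>140)&(hsv[...,2]>150)).astype(np.uint8)
k,l,s,ce=cv2.connectedComponentsWithStats(M)
u,v=proj(c,[557,-175,86]); 
i=max(range(1,k),key=lambda j:s[j,4]*(np.hypot(*(ce[j]-[u,v]))<60)); 
m=(l==i).astype(np.uint8);cn,h=cv2.findContours(m,cv2.RETR_CCOMP,cv2.CHAIN_APPROX_NONE)
for q in sorted(cn,key=cv2.contourArea)[-2:]:
    P=np.array([px(c,*p[0],86)[:2] for p in q],np.float32);e=cv2.fitEllipse(P);print('z86',e)
    P=np.array([px(c,*p[0],95)[:2] for p in q],np.float32);e=cv2.fitEllipse(P);print('z95',e)
E
python3 m.py w2.png; python3 m.py w6.png
python3 - <<'E'
from h import *
o=get_obs();print(o['joint_positions'],o['tool_pos'],o['tcp_rot'])
c=ld('w6.png');print(proj(c,[557,-175,117]),proj(c,[557,-175,86]))
cv2.imwrite('pics/c6.png',rect('w6.png',557,-175,117,35,560))
E
```

```text
time: 13.45
tool_pos: [551.0, -330.1, 146.1]
contact_force: [0.5, -0.4, -2.2]
grip_width: 37.8
finger_force: 30.2
time: 14.08
tool_pos: [500.8, -173.6, 141.7]
contact_force: [-0.2, -1.2, -1.6]
grip_width: 37.6
finger_force: 30.2
z86 ((557.8099975585938, -172.69326782226562), (55.78907775878906, 60.04265213012695), 177.3578643798828)
z95 ((557.5191040039062, -178.4857940673828), (54.100975036621094, 58.22584533691406), 177.35784912109375)
z86 ((557.07568359375, -175.0874786376953), (95.44279479980469, 97.26717376708984), 10.335504531860352)
z95 ((556.8070678710938, -180.8075714111328), (92.55481719970703, 94.3239974975586), 10.335395812988281)
z86 ((537.59228515625, -155.3863067626953), (1.7607239484786987, 7.152763366699219), 141.23291015625)
z95 ((538.7394409179688, -156.2824249267578), (1.69441819190979, 6.88349723815918), 141.2331085205078)
[-4.78964281e-01  4.06059754e-01  1.60226623e+00 -4.61291793e-04
  1.13182689e+00  1.16808670e+00] [ 500.69401226 -174.08250479  141.29993141] [ 3.14064399e+00 -1.16080964e-03 -7.60583528e-02]
[311.1776454  166.44223796] [311.97298046 163.68591867]
```

View pics/c6.png

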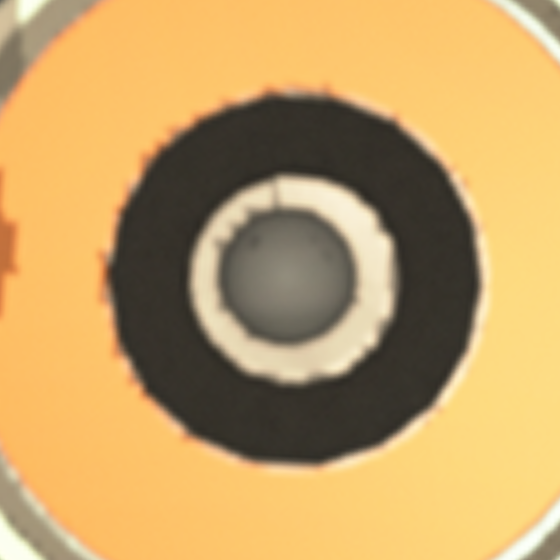

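The close-up shows the tip dome at (288,275), concentric with the washer (296,280) apart from slight perspective; the axis is at about (557.9,-174.6). Pre-turning the gripper so one grip covers back-off and run-down, then moving over the spindle.

```bash
(python3 -m creep '[{"hand":0,"tx":0,"ty":0,"tz":0,"spin":-10.7},{"hand":0,"tx":0,"ty":0,"tz":0,"spin":-10.7},{"hand":0,"tx":0,"ty":0,"tz":0,"spin":-10.7},{"hand":0,"tx":0,"ty":0,"tz":0,"spin":-10.7},{"hand":0,"tx":0,"ty":0,"tz":0,"spin":-10.7}]';python3 -m creep '[{"hand":0,"tx":0,"ty":0,"tz":0,"spin":-10.7},{"hand":0,"tx":0,"ty":0,"tz":0,"spin":-10.7},{"hand":0,"tx":0,"ty":0,"tz":0,"spin":-10.7},{"hand":0,"tx":0,"ty":0,"tz":0,"spin":0}]';python3 -m creep '[{"hand":0,"tx":0.004,"ty":0.028,"tz":0,"spin":0},{"hand":0,"tx":0.004,"ty":0.028,"tz":0,"spin":0},{"hand":0,"tx":0,"ty":0,"tz":0,"spin":0},{"hand":0,"tx":0,"ty":0,"tz":0,"spin":0},{"hand":0,"tx":0,"ty":0,"tz":0,"spin":0}]')|grep -v time
cat > g.py <<'E'
from h import *
o=get_obs();p=o['tool_pos'];r=o['tcp_rot'];y=r[2];d=np.array([557.9,-174.6])-p[:2]
print(o['time'],'q6',o['joint_positions'][5].round(3),p.round(1),r.round(4),'tx',round(d@[np.cos(y),np.sin(y)],2),'ty',round(d@[np.sin(y),-np.cos(y)],2),'nutz',round(p[2]+19.3-86,1),o['contact_force'].round(1),o['moment'].round(2))
E
python3 g.py
```

```text
tool_pos: [500.3, -174.7, 140.6]
tcp_rot: [3.141, 0.0, 0.862]
contact_force: [-0.7, -0.5, -0.1]
grip_width: 37.9
finger_force: 30.2
tool_pos: [500.3, -174.4, 140.6]
tcp_rot: [-3.142, 0.0, 1.415]
contact_force: [0.2, -0.3, -1.0]
grip_width: 38.1
finger_force: 30.2
tool_pos: [556.1, -174.0, 140.6]
tcp_rot: [-3.141, 0.0, 1.417]
contact_force: [-0.7, -0.9, -1.3]
grip_width: 37.8
finger_force: 30.2
15.875 q6 -0.28 [ 556.1 -174.   140.6] [-3.141   0.      1.4166] tx -0.36 ty 1.88 nutz 73.9 [-0.7 -0.9 -1.3] [-0.03 -0.11  0.07]
```

```bash
(python3 -m creep '[{"hand":0,"tx":-0.0003,"ty":0.0018,"tz":0.02,"spin":0},{"hand":0,"tx":0,"ty":0,"tz":0.018,"spin":0},{"hand":0,"tx":0,"ty":0,"tz":0,"spin":0},{"hand":0,"tx":0,"ty":0,"tz":0,"spin":0}]';python3 -m creep '[{"hand":0,"tx":0,"ty":0,"tz":0.004,"spin":0},{"hand":0,"tx":0,"ty":0,"tz":0,"spin":0}]';python3 -m creep '[{"hand":0,"tx":0,"ty":0,"tz":0.003,"spin":0},{"hand":0,"tx":0,"ty":0,"tz":0,"spin":0}]')|grep -E "pos|contact";python3 g.py
```

```text
tool_pos: [558.8, -174.6, 103.5]
contact_force: [0.0, -0.6, -0.3]
tool_pos: [558.6, -174.3, 98.8]
contact_force: [0.1, 0.1, -0.8]
tool_pos: [558.4, -174.3, 95.4]
contact_force: [0.6, 0.2, -1.6]
16.875 q6 -0.281 [ 558.4 -174.3   95.4] [-3.1411 -0.      1.4183] tx -0.42 ty -0.47 nutz 28.7 [ 0.6  0.2 -1.6] [-0.01 -0.07  0.03]
```

```bash
(python3 -m creep '[{"hand":0,"tx":-0.0003,"ty":-0.0004,"tz":0.002,"spin":0},{"hand":0,"tx":0,"ty":0,"tz":0,"spin":0}]';python3 -m creep '[{"hand":0,"tx":0,"ty":0,"tz":0.002,"spin":0},{"hand":0,"tx":0,"ty":0,"tz":0,"spin":0}]';python3 -m creep '[{"hand":0,"tx":0,"ty":0,"tz":0.0015,"spin":0},{"hand":0,"tx":0,"ty":0,"tz":0,"spin":0}]';python3 -m creep '[{"hand":0,"tx":0,"ty":0,"tz":0.0015,"spin":0},{"hand":0,"tx":0,"ty":0,"tz":0,"spin":0}]')|grep -E "pos|contact";python3 g.py
```

```text
tool_pos: [558.0, -174.5, 93.4]
contact_force: [-0.4, -0.2, -0.8]
tool_pos: [558.1, -174.5, 91.4]
contact_force: [0.3, -0.6, -0.3]
tool_pos: [558.1, -174.5, 90.0]
contact_force: [-1.2, 0.4, -0.7]
tool_pos: [558.1, -174.5, 88.5]
contact_force: [-0.3, 0.3, -0.7]
17.875 q6 -0.282 [ 558.1 -174.5   88.5] [-3.1415 -0.      1.4183] tx -0.11 ty -0.23 nutz 21.8 [-0.3  0.3 -0.7] [ 0.06 -0.09  0.04]
```

```bash
(python3 -m creep '[{"hand":0,"tx":0,"ty":0,"tz":0.001,"spin":0},{"hand":0,"tx":0,"ty":0,"tz":0,"spin":0}]';python3 -m creep '[{"hand":0,"tx":0,"ty":0,"tz":0.001,"spin":0},{"hand":0,"tx":0,"ty":0,"tz":0,"spin":0}]';python3 -m creep '[{"hand":0,"tx":0,"ty":0,"tz":0.001,"spin":0},{"hand":0,"tx":0,"ty":0,"tz":0,"spin":0}]')|grep -E "pos|contact"
```

```text
tool_pos: [558.1, -174.5, 87.5]
contact_force: [-0.1, 1.3, -1.1]
tool_pos: [558.2, -174.5, 86.5]
contact_force: [0.5, 0.7, -1.1]
tool_pos: [558.2, -174.5, 85.6]
contact_force: [0.7, 1.3, -1.4]
```

```bash
(python3 -m creep '[{"hand":0,"tx":0,"ty":0,"tz":0.0007,"spin":0},{"hand":0,"tx":0,"ty":0,"tz":0,"spin":0}]';python3 -m creep '[{"hand":0,"tx":0,"ty":0,"tz":0.0007,"spin":0},{"hand":0,"tx":0,"ty":0,"tz":0,"spin":0}]';python3 -m creep '[{"hand":0,"tx":0,"ty":0,"tz":0.0007,"spin":0},{"hand":0,"tx":0,"ty":0,"tz":0,"spin":0}]')|grep -E "pos|contact"
```

```text
tool_pos: [558.3, -174.5, 85.3]
contact_force: [-0.5, 1.6, 3.0]
tool_pos: [558.3, -174.6, 85.1]
contact_force: [-1.7, 2.2, 7.0]
tool_pos: [558.4, -174.6, 85.0]
contact_force: [-4.2, 2.5, 10.8]
```

```bash
(python3 -m creep '[{"hand":0,"tx":0.0003,"ty":-0.0006,"tz":-0.0009,"spin":0},{"hand":0,"tx":0,"ty":0,"tz":0,"spin":0}]';python3 -m creep '[{"hand":0,"tx":0,"ty":0,"tz":0,"spin":-6},{"hand":0,"tx":0,"ty":0,"tz":0,"spin":0}]';python3 -m creep '[{"hand":0,"tx":0,"ty":0,"tz":-0.0001,"spin":-6},{"hand":0,"tx":0,"ty":0,"tz":0,"spin":0}]')|grep -E "pos|contact|rot";python3 g.py
```

```text
tool_pos: [558.3, -174.5, 85.2]
tcp_rot: [3.14, 0.001, 1.418]
contact_force: [0.5, 1.0, 7.1]
tool_pos: [558.3, -174.5, 85.2]
tcp_rot: [3.14, 0.001, 1.524]
contact_force: [0.1, -0.3, 6.3]
tool_pos: [558.4, -174.5, 85.3]
tcp_rot: [3.14, 0.001, 1.629]
contact_force: [0.5, 0.6, 5.7]
20.125 q6 -0.492 [ 558.4 -174.5   85.3] [3.1396e+00 1.1000e-03 1.6288e+00] tx -0.03 ty -0.5 nutz 18.6 [0.5 0.6 5.7] [ 0.12 -0.18  0.03]
```

```bash
(python3 -m creep '[{"hand":0,"tx":0,"ty":0,"tz":-0.00015,"spin":-6},{"hand":0,"tx":0,"ty":0,"tz":0,"spin":0}]';python3 -m creep '[{"hand":0,"tx":0,"ty":0,"tz":-0.0002,"spin":-6},{"hand":0,"tx":0,"ty":0,"tz":0,"spin":0}]';python3 -m creep '[{"hand":0,"tx":0,"ty":0,"tz":-0.0002,"spin":-6},{"hand":0,"tx":0,"ty":0,"tz":0,"spin":0}]')|grep -E "pos|contact"
```

```text
tool_pos: [558.5, -174.4, 85.5]
contact_force: [0.4, 1.3, 6.5]
tool_pos: [558.5, -174.4, 85.7]
contact_force: [1.3, 0.9, 7.1]
tool_pos: [558.5, -174.4, 85.9]
contact_force: [0.7, 1.7, 6.1]
```

Climbing steadily at about 6-7 N.

```bash
(python3 -m creep '[{"hand":0,"tx":0,"ty":0,"tz":-0.00025,"spin":-6},{"hand":0,"tx":0,"ty":0,"tz":0,"spin":0}]';python3 -m creep '[{"hand":0,"tx":0,"ty":0,"tz":-0.00025,"spin":-6},{"hand":0,"tx":0,"ty":0,"tz":0,"spin":0}]';python3 -m creep '[{"hand":0,"tx":0,"ty":0,"tz":-0.00025,"spin":-6},{"hand":0,"tx":0,"ty":0,"tz":0,"spin":0}]')|grep -E "pos|contact"
```

```text
tool_pos: [558.7, -174.5, 86.0]
contact_force: [2.6, -0.3, 6.2]
tool_pos: [558.0, -174.7, 85.9]
contact_force: [0.4, -1.3, 4.3]
tool_pos: [556.9, -173.6, 85.1]
contact_force: [-0.0, 2.4, 0.6]
```

Force fell away, so the ribs look to have passed the ends. Lowering gently to confirm the 5 mm drop.

```bash
python3 g.py; (python3 -m creep '[{"hand":0,"tx":0,"ty":0,"tz":0.001,"spin":0},{"hand":0,"tx":0,"ty":0,"tz":0,"spin":0}]';python3 -m creep '[{"hand":0,"tx":0,"ty":0,"tz":0.001,"spin":0},{"hand":0,"tx":0,"ty":0,"tz":0,"spin":0}]')|grep -E "pos|contact";python3 g.py
```

```text
21.625 q6 -1.116 [ 556.9 -173.6   85.1] [-3.1408e+00 -2.2000e-03  2.2528e+00] tx -1.42 ty 0.19 nutz 18.4 [-0.   2.4  0.6] [ 0.34 -0.2   0.02]
tool_pos: [557.3, -173.8, 84.2]
contact_force: [0.7, 1.3, -2.4]
tool_pos: [557.3, -174.3, 83.4]
contact_force: [0.5, 0.2, -2.8]
22.125 q6 -1.119 [ 557.3 -174.3   83.4] [-3.1410e+00 -4.0000e-04  2.2556e+00] tx -0.62 ty 0.22 nutz 16.7 [ 0.5  0.2 -2.8] [ 0.15 -0.19  0.03]
```

```bash
(python3 -m creep '[{"hand":0,"tx":-0.0004,"ty":0.0002,"tz":0.001,"spin":0},{"hand":0,"tx":0,"ty":0,"tz":0,"spin":0}]';python3 -m creep '[{"hand":0,"tx":0,"ty":0,"tz":0.0008,"spin":0},{"hand":0,"tx":0,"ty":0,"tz":0,"spin":0}]';python3 -m creep '[{"hand":0,"tx":0,"ty":0,"tz":0.0006,"spin":0},{"hand":0,"tx":0,"ty":0,"tz":0,"spin":0}]')|grep -E "pos|contact";python3 g.py
```

```text
tool_pos: [558.0, -174.6, 82.8]
contact_force: [-0.3, -0.0, -0.8]
tool_pos: [558.1, -174.5, 82.2]
contact_force: [-0.7, -0.4, 0.2]
tool_pos: [558.2, -174.6, 82.0]
contact_force: [-1.4, -0.3, 5.2]
22.875 q6 -1.119 [ 558.2 -174.6   82. ] [3.1415e+00 9.0000e-04 2.2561e+00] tx 0.17 ty -0.25 nutz 15.3 [-1.4 -0.3  5.2] [ 0.03  0.14 -0.05]
```

The nut met support again at 15.3 mm, about 4-5 mm below the crest, so it has dropped in. Running it down clockwise: first through the spindle play, then following the thread at 15 mm per turn.

```bash
(python3 -m creep '[{"hand":0,"tx":0,"ty":0,"tz":-0.0002,"spin":8},{"hand":0,"tx":0,"ty":0,"tz":0,"spin":0}]';python3 -m creep '[{"hand":0,"tx":0,"ty":0,"tz":0.0001,"spin":8},{"hand":0,"tx":0,"ty":0,"tz":0,"spin":0}]';python3 -m creep '[{"hand":0,"tx":0,"ty":0,"tz":0.0004,"spin":10},{"hand":0,"tx":0,"ty":0,"tz":0,"spin":0}]')|grep -E "pos|contact";python3 g.py
```

```text
tool_pos: [558.3, -174.4, 81.7]
contact_force: [-0.2, 0.4, 1.8]
tool_pos: [558.2, -174.3, 81.5]
contact_force: [0.7, -0.8, 1.1]
tool_pos: [558.1, -174.3, 81.0]
contact_force: [-0.2, 0.2, 1.9]
23.625 q6 -0.67 [ 558.1 -174.3   81. ] [ 3.1415e+00 -1.0000e-04  1.8073e+00] tx -0.28 ty -0.26 nutz 14.3 [-0.2  0.2  1.9] [ 0.07 -0.17  0.05]
```

```bash
(python3 -m creep '[{"hand":0,"tx":0,"ty":0,"tz":0.00042,"spin":10},{"hand":0,"tx":0,"ty":0,"tz":0.00042,"spin":10},{"hand":0,"tx":0,"ty":0,"tz":0,"spin":0}]';python3 -m creep '[{"hand":0,"tx":0,"ty":0,"tz":0.00042,"spin":10},{"hand":0,"tx":0,"ty":0,"tz":0.00042,"spin":10},{"hand":0,"tx":0,"ty":0,"tz":0,"spin":0}]')|grep -E "pos|contact";python3 g.py
```

```text
tool_pos: [558.1, -174.2, 80.2]
contact_force: [-0.1, 0.3, 0.4]
tool_pos: [558.1, -174.3, 79.4]
contact_force: [0.6, -0.3, 1.5]
24.375 q6 0.026 [ 558.1 -174.3   79.4] [ 3.1415e+00 -1.0000e-04  1.1114e+00] tx -0.39 ty -0.03 nutz 12.7 [ 0.6 -0.3  1.5] [ 0.07 -0.13 -0.02]
```

```bash
(python3 -m creep '[{"hand":0,"tx":0,"ty":0,"tz":0.00042,"spin":10},{"hand":0,"tx":0,"ty":0,"tz":0.00042,"spin":10},{"hand":0,"tx":0,"ty":0,"tz":0,"spin":0}]';python3 -m creep '[{"hand":0,"tx":0,"ty":0,"tz":0.00042,"spin":10},{"hand":0,"tx":0,"ty":0,"tz":0.00042,"spin":10},{"hand":0,"tx":0,"ty":0,"tz":0,"spin":0}]';python3 -m creep '[{"hand":0,"tx":0,"ty":0,"tz":0.00042,"spin":10},{"hand":0,"tx":0,"ty":0,"tz":0.00042,"spin":10},{"hand":0,"tx":0,"ty":0,"tz":0,"spin":0}]')|grep -E "pos|contact";python3 g.py
```

```text
tool_pos: [558.1, -174.2, 78.6]
contact_force: [0.7, 0.5, 1.4]
tool_pos: [558.1, -174.3, 77.7]
contact_force: [0.3, 0.6, 0.4]
tool_pos: [558.1, -174.3, 76.9]
contact_force: [0.3, 1.4, -0.1]
25.5 q6 1.072 [ 558.1 -174.3   76.9] [ 3.1415e+00 -2.0000e-04  6.5200e-02] tx -0.25 ty 0.29 nutz 10.2 [ 0.3  1.4 -0.1] [ 0.12 -0.09 -0.  ]
```

```bash
(python3 -m creep '[{"hand":0,"tx":0,"ty":0,"tz":0.00045,"spin":10},{"hand":0,"tx":0,"ty":0,"tz":0.00045,"spin":10},{"hand":0,"tx":0,"ty":0,"tz":0,"spin":0}]';python3 -m creep '[{"hand":0,"tx":0,"ty":0,"tz":0.00042,"spin":10},{"hand":0,"tx":0,"ty":0,"tz":0.00042,"spin":10},{"hand":0,"tx":0,"ty":0,"tz":0,"spin":0}]';python3 -m creep '[{"hand":0,"tx":0,"ty":0,"tz":0.00042,"spin":10},{"hand":0,"tx":0,"ty":0,"tz":0,"spin":0}]')|grep -E "pos|contact";python3 g.py
```

```text
tool_pos: [558.2, -174.4, 76.0]
contact_force: [0.2, -0.0, -0.0]
tool_pos: [558.1, -174.5, 75.4]
contact_force: [-0.7, 0.1, 1.9]
tool_pos: [558.2, -174.5, 75.0]
contact_force: [0.3, -0.3, 3.1]
26.5 q6 1.945 [ 558.2 -174.5   75. ] [-3.1415e+00 -6.0000e-04 -8.0750e-01] tx -0.13 ty 0.29 nutz 8.3 [ 0.3 -0.3  3.1] [ 0.1   0.04 -0.03]
```

```bash
(python3 -m creep '[{"hand":0,"tx":0,"ty":0,"tz":0.00035,"spin":10},{"hand":0,"tx":0,"ty":0,"tz":0,"spin":0}]';python3 -m creep '[{"hand":0,"tx":0,"ty":0,"tz":0.00035,"spin":10},{"hand":0,"tx":0,"ty":0,"tz":0,"spin":0}]';python3 -m creep '[{"hand":0,"tx":0,"ty":0,"tz":0.00035,"spin":10},{"hand":0,"tx":0,"ty":0,"tz":0,"spin":0}]';python3 -m creep '[{"hand":0,"tx":0,"ty":0,"tz":0.00035,"spin":10},{"hand":0,"tx":0,"ty":0,"tz":0,"spin":0},{"hand":0,"tx":0,"ty":0,"tz":0,"spin":0}]')|grep -E "pos|contact|finger";python3 g.py
```

```text
tool_pos: [558.2, -174.5, 74.7]
contact_force: [-0.2, -0.2, 4.2]
finger_force: 30.6
tool_pos: [558.3, -174.5, 74.4]
contact_force: [0.2, 0.7, 4.1]
finger_force: 30.6
tool_pos: [558.3, -174.5, 74.1]
contact_force: [0.9, -0.1, 5.7]
finger_force: 30.7
tool_pos: [558.4, -174.5, 73.9]
contact_force: [-1.6, 1.2, 6.7]
finger_force: 30.7
27.625 q6 2.642 [ 558.4 -174.5   73.9] [-3.1406e+00 -6.0000e-04 -1.5048e+00] tx 0.05 ty 0.49 nutz 7.2 [-1.6  1.2  6.7] [ 0.14  0.04 -0.05]
```

The tool carries the washer's push. Easing up to unload and read the unpressed height.

```bash
(python3 -m creep '[{"hand":0,"tx":0,"ty":0,"tz":-0.0006,"spin":0},{"hand":0,"tx":0,"ty":0,"tz":0,"spin":0}]';python3 -m creep '[{"hand":0,"tx":0,"ty":0,"tz":-0.0005,"spin":0},{"hand":0,"tx":0,"ty":0,"tz":0,"spin":0}]';python3 -m creep '[{"hand":0,"tx":0,"ty":0,"tz":-0.0004,"spin":0},{"hand":0,"tx":0,"ty":0,"tz":0,"spin":0}]')|grep -E "pos|contact"
```

```text
tool_pos: [558.4, -174.5, 74.2]
contact_force: [-0.1, -0.7, 4.3]
tool_pos: [558.3, -174.5, 74.3]
contact_force: [2.4, -1.0, 0.9]
tool_pos: [558.2, -174.5, 74.5]
contact_force: [4.6, -1.7, -2.8]
```

Unpressed height is about 7.5 mm, so the squeeze is about 1.4 mm. Adding a small 8° turn for margin, then releasing.

```bash
(python3 -m creep '[{"hand":0,"tx":0,"ty":0,"tz":0.0005,"spin":8},{"hand":0,"tx":0,"ty":0,"tz":0,"spin":0}]'; python3 -m creep '[{"hand":0.6,"tx":0,"ty":0,"tz":0,"spin":0},{"hand":0.6,"tx":0,"ty":0,"tz":0,"spin":0},{"hand":0.6,"tx":0,"ty":0,"tz":0,"spin":0},{"hand":0.8,"tx":0,"ty":0,"tz":0,"spin":0},{"hand":0.8,"tx":0,"ty":0,"tz":0,"spin":0}]';python3 -m creep '[{"hand":0.8,"tx":0,"ty":0,"tz":0,"spin":0},{"hand":0.8,"tx":0,"ty":0,"tz":-0.01,"spin":0},{"hand":0.8,"tx":0,"ty":0,"tz":-0.03,"spin":0},{"hand":0.8,"tx":0,"ty":0,"tz":-0.05,"spin":0},{"hand":0.8,"tx":0,"ty":0,"tz":-0.02,"spin":0}]';python3 -m creep '[{"hand":0.8,"tx":0,"ty":-0.06,"tz":0,"spin":0},{"hand":0.8,"tx":-0.04,"ty":-0.02,"tz":0,"spin":0},{"hand":0.8,"tx":0,"ty":0,"tz":0,"spin":0},{"hand":0.8,"tx":0,"ty":0,"tz":0,"spin":0}]')
python3 - <<'E'
from h import *
for n,f in(('wrist','w8.png'),('side','s8.png'),('top','t8.png')):
    c=cap(n,f);I=cv2.imread('pics/'+f);hsv=cv2.cvtColor(I,cv2.COLOR_BGR2HSV)
    M=(((hsv[...,0]<5)|(hsv[...,0]>172))&(hsv[...,1]>170)).astype(np.uint8)
    k,l,s,ce=cv2.connectedComponentsWithStats(M);u=proj(c,[557.9,-174.6,106])
    for i in range(1,k):
        if s[i,4]>40 and np.hypot(*(ce[i]-u))<40: print(n,u,s[i],ce[i],px(c,*ce[i],106))
E
```

```text
time: 28.62
tool_pos: [557.8, -174.3, 74.3]
tcp_rot: [3.141, 0.0, -1.652]
contact_force: [1.9, -0.7, 1.0]
grip_width: 37.9
finger_force: 30.3
time: 29.25
tool_pos: [558.0, -174.3, 74.1]
tcp_rot: [3.141, 0.0, -1.653]
contact_force: [0.1, -0.5, 0.5]
grip_width: 70.7
finger_force: 0.0
time: 29.88
tool_pos: [559.3, -174.9, 188.4]
tcp_rot: [-3.136, -0.002, -1.653]
contact_force: [-0.9, 0.1, -0.5]
grip_width: 73.6
finger_force: 0.0
time: 30.38
tool_pos: [640.8, -141.2, 184.7]
tcp_rot: [3.142, -0.001, -1.653]
contact_force: [0.5, -0.2, -0.1]
grip_width: 73.2
finger_force: 0.0
wrist [431.96865573 187.70807363] [ 391  149   79   75 4138] [429.13122281 185.9417593 ] [ 559.87788682 -175.97484772  106.        ]
side [310.59222302 218.44822495] [301 221  21   7  65] [311.55384615 224.76923077] [ 548.34689769 -200.84439996  106.        ]
top [304.22532946 236.23268403] [293 227  22  21 325] [303.74461538 237.25538462] [ 555.31193372 -173.45518392  106.        ]
```

Run:
```python
from h import *
def hexang(f,x,y,z):
    n=380;r=rect(f,x,y,z,30,n)[...,2].astype(float);out=[]
    a=np.radians(np.arange(0,360,1))
    for dx in(-1,0,1):
      for dy in(-1,0,1):
        prof=np.mean([cv2.remap(r.astype(np.float32),(189.5+(dx+R*np.cos(a))*n/60).astype(np.float32)[None],(189.5-(dy+R*np.sin(a))*n/60).astype(np.float32)[None],1)[0] for R in np.arange(17.5,20.5,.5)],0)
        F=np.sum(prof*np.exp(-6j*a));out.append((abs(F).round(),(-np.degrees(np.angle(F))/6)%60))
    return sorted(out)[-3:]
print(hexang('w2.png',565.8,-359.6,34))
c=ld('w8.png');p=px(c,429.1,185.9,98)
print(p,hexang('w8.png',p[0],p[1],127.5),'expect vertices 25.3')
```

```text
[(np.float64(2309.0), np.float64(55.3830879080204)), (np.float64(2337.0), np.float64(55.15328847827327)), (np.float64(2566.0), np.float64(55.203859371865505))]
[ 557.62508867 -174.96620083   98.        ] [(np.float64(910.0), np.float64(54.53496048532192)), (np.float64(974.0), np.float64(17.048966903333042)), (np.float64(1156.0), np.float64(18.212224065420227))] expect vertices 25.3
```

Run:
```python
from h import *
# red bright top-face polygon: segment bright-red in rectified view, fit hexagon by template
def fit(f,x,y,z):
    n=240;r=rect(f,x,y,z,30,n);g=cv2.GaussianBlur(cv2.cvtColor(r,cv2.COLOR_BGR2GRAY).astype(np.float32),(0,0),1.5)
    mag=np.hypot(cv2.Sobel(g,5,1,0),cv2.Sobel(g,5,0,1));best=[]
    t=np.linspace(-.85,.85,25)
    for ap in np.arange(16,19.6,.5):
      for th in range(0,60,2):
        P=np.concatenate([np.array([ap*np.cos(q)-s*ap*.577*np.sin(q)if 0 else [ap*np.cos(q)-s*ap*.577*np.sin(q),ap*np.sin(q)+s*ap*.577*np.cos(q)] for s in t]) for q in np.radians(th+30+60*np.arange(6))])
        for dx in np.arange(-4,4.1,1):
          for dy in np.arange(-4,4.1,1):
            u=((P[:,0]+dx)*n/60+n/2-.5).astype(int);v=(n/2-.5-(P[:,1]+dy)*n/60).astype(int)
            best.append((np.minimum(mag[v,u],60).mean(),th,ap,dx,dy))
    return sorted(best)[-6:]
for b in fit('w2.png',565.8,-359.6,34):print(b)
for b in fit('w8.png',557.6,-175,127.5):print(b)
```

```text
(np.float32(51.031616), 50, np.float64(17.0), np.float64(0.0), np.float64(0.0))
(np.float32(51.59465), 0, np.float64(17.0), np.float64(0.0), np.float64(0.0))
(np.float32(53.47788), 52, np.float64(17.0), np.float64(0.0), np.float64(0.0))
(np.float32(54.587273), 58, np.float64(17.0), np.float64(0.0), np.float64(0.0))
(np.float32(55.764687), 54, np.float64(17.0), np.float64(0.0), np.float64(0.0))
(np.float32(56.129826), 56, np.float64(17.0), np.float64(0.0), np.float64(0.0))
(np.float32(39.2846), 28, np.float64(17.5), np.float64(-1.0), np.float64(1.0))
(np.float32(39.494705), 28, np.float64(17.0), np.float64(-1.0), np.float64(1.0))
(np.float32(39.730423), 24, np.float64(17.5), np.float64(-1.0), np.float64(1.0))
(np.float32(40.13808), 24, np.float64(17.0), np.float64(0.0), np.float64(1.0))
(np.float32(40.26099), 26, np.float64(17.5), np.float64(-1.0), np.float64(1.0))
(np.float32(41.015324), 26, np.float64(17.0), np.float64(0.0), np.float64(1.0))
```

The nut stands at about 26° against the 25.3° expected, so it did not unwind after release. It is centred on the axis with about 1.5 mm of squeeze, and the gripper is clear. Handing in.

```bash
python3 -c "
from plant import close_job
print(close_job())"
```

```text
the job is handed in; nothing more can be done
None
```

The job is handed in: the nut caught, ran down until it squeezes the washer by an estimated 1.5–1.8 mm unpressed, and is let go; I was given no verdict, and the fingertips turned out about 46 mm shorter than the description says.

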